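# Set out a branch line on the fitter's layout board

### The job

Set out the branch line, part by part, each centred on its circle on the plywood board: first stand the black coupling on the circle next to the blue-wheeled valve, then the brown tee upright on the middle circle with its branch pointing straight across the board (to either long side), then the green reducer, wide end down, on the circle next to the steel flange. Last, plug the tee's open top with the red plug, its disc flat on the rim. Leave the tape roll and the yellow tin where they are.

Things in the scene. Friction and masses are not known exactly. Their poses are not given: they have to be found in the camera images.
- board: Fixed plywood board flat on the bench, 110 mm (x) by 500 mm (y), 12 mm thick; origin at the centre of its underside. On top three alike dark-ringed circles, 72 mm across, centred at board x = 0, y = -105, 0 and +105 mm. Its long side runs left to right as the robot sees it, turned by up to 0.2 rad.
- valve: Fixed brass gate valve with a blue handwheel, standing on one end of the board (either end), centred 205 mm from the board's middle on its long centre line, so 100 mm from the nearest circle's centre. 60 mm in diameter, 87 mm tall; origin at the centre of its underside, on the board's top. Upright.
- flange: Fixed round steel floor flange, 68 mm in diameter and 10 mm thick with a 34 mm upright steel stub, 50 mm tall in all, standing on the other end of the board, centred 205 mm from the board's middle and 100 mm from the nearest circle's centre. Origin at the centre of its underside, on the board's top.
- coupling: Loose black pipe coupling standing upright on the bench, a plain tube open at the top: outer diameter 50 mm, bore 40 mm, 60 mm tall, 60 g. Origin at the centre of its underside, z up along its axis; both ends are alike, it stands with the origin's end down.
- tee: Loose brown tee standing on one end: upright pipe 46 mm in diameter (48 mm foot), 90 mm tall, bare above 61 mm; top open, bore 38 mm, 24 mm deep. Side branch level along its +x, axis 40 mm above the underside, 42 mm in diameter, mouth 55 mm from the upright axis. About 110 g. Origin: centre of the underside on the upright axis; z up. Any yaw.
- reducer: Loose green reducer standing upright, wide end down: foot 54 mm in diameter to 26 mm height, a taper to 36 mm height, then a neck 36 mm in diameter up to 62 mm. 70 g. Origin at the centre of the wide underside; z up along its axis.
- plug: Loose red plug standing upright: spigot 28 mm in diameter, 12 mm long, below; disc 50 mm in diameter from 12 to 20 mm high; round grip knob 28 mm in diameter from 20 to 50 mm. 50 g. Origin: centre of the spigot's underside; z up. In the tee the spigot hangs in the bore (5 mm clearance all round), the disc rests on the rim, its origin 78 mm above the tee's.
- tape: Bystander: loose roll of tan packing tape lying flat, 92 mm in diameter, 45 mm tall. Origin at the centre of its underside. Not to be moved.
- can: Bystander: loose yellow tin of pipe cement, standing, 65 mm in diameter, 92 mm tall with its steel cap. Origin at the centre of its underside. Not to be moved.

How it is judged:
On the way, in this order (a step that is already met when the one before it is completed fails the run):
1. the black coupling stands released on the circle next to the valve (x of coupling in the frame of board between -0.012 and 0.012 m and z of coupling in the frame of board between 0.006 and 0.018 m and angle between coupling's own z axis and vertical below 0.12 rad and y of coupling in the frame of board between -0.2 and 0.2 m and horizontal distance between coupling and valve between 0.088 and 0.112 m and linear speed of coupling below 0.02 m/s and angular speed of coupling below 0.2 rad/s and contact force between the fingers and coupling below 0.05 N), for 0.2 s.
2. the brown tee stands released on the middle circle, branch across the board (x of tee in the frame of board between -0.012 and 0.012 m and z of tee in the frame of board between 0.006 and 0.018 m and angle between tee's own z axis and vertical below 0.12 rad and y of tee in the frame of board between -0.012 and 0.012 m and angle between the x axis of tee and the x axis of board, either way round below 0.4 rad and linear speed of tee below 0.02 m/s and angular speed of tee below 0.2 rad/s and contact force between the fingers and tee below 0.05 N), for 0.2 s.
3. the green reducer stands released, wide end down, on the circle next to the steel flange (x of reducer in the frame of board between -0.012 and 0.012 m and z of reducer in the frame of board between 0.006 and 0.018 m and angle between reducer's own z axis and vertical below 0.12 rad and y of reducer in the frame of board between -0.2 and 0.2 m and horizontal distance between reducer and flange between 0.088 and 0.112 m and linear speed of reducer below 0.02 m/s and angular speed of reducer below 0.2 rad/s and contact force between the fingers and reducer below 0.05 N), for 0.2 s.
4. the red plug sits released in the tee's open top (horizontal distance between plug and tee below 0.009 m and z of plug in the frame of tee between 0.073 and 0.083 m and angle between plug's own z axis and vertical below 0.12 rad and linear speed of plug below 0.02 m/s and angular speed of plug below 0.2 rad/s and contact force between the fingers and plug below 0.05 N), for 0.2 s.
At the end, for the whole second after the job is handed in: Coupling upright on the circle by the valve, tee on the middle one, branch across (0.4 rad), reducer wide end down on the one by the flange, each within 12 mm along and across the board; plug upright in the tee's top, within 9 mm of its axis, disc on the rim (5 mm). All released, at rest (all of step 1 and all of step 2 and all of step 3 and all of step 4); the robot touches nothing.
It fails at once if the tape roll is moved by more than 20 mm (distance of tape from where it was at the start of the episode above 0.02 m).
It fails at once if the yellow tin is moved by more than 20 mm (distance of can from where it was at the start of the episode above 0.02 m).
It also fails if it takes over 128 s, if anything falls off the work surface, if the arm or the gripper's body presses on something with over 40 N, if the wrist force passes 120 N, or if a joint passes its speed limit or range.

### The arm

A 7-joint arm with a two-finger parallel gripper is mounted at the origin on the work surface. World frame = base frame: x ahead of the robot, y to its left, z up, the work surface at z = 0. Lengths are in m, angles in rad, forces in N, time in s.
With the tool pointing down it reaches from about 0.4 to 0.85 m from the base axis. Payload 6.9 kg.
Tool frame: the origin (TCP) lies midway between the tips of the shut fingers; the grasp point (between the pads) lies 19 mm behind it (robot.tcp_to_grasp is the distance from the TCP to the grasp point, in m); z points along the fingers, y is the line along which they close (so a half turn about z gives the same grasp; the last joint's range is limited). The gripper opens to 85 mm and grips with 20 to 120 N. Pads are 22 mm wide; open, the fingers measure 114 mm over their backs; the gripper's body (76 mm by 85 mm) begins 54 mm behind the grasp point. The pads swing forward as they close: fully open they stand 13 mm farther back than shut.
Start: joints at [1.228, 0.507, -0.238, 1.5, 0.126, 1.149, -0.155], TCP at [0.271, -0.563, 0.231] pointing down, gripper open.
Joint ranges: [-3.08, 3.08], [-0.24, 2.05], [-1.43, 1.35], [0, 2.5], [-1.52, 4.66], [0.17, 1.96], [-2.89, 2.89]. Speed limits (rad/s): [2.39, 2.39, 3.14, 3.14, 3.14, 3.14, 3.14].

### API

Orientations are given as [roll, pitch, yaw] about the fixed x, y, z axes, in that order (R = Rz(yaw) Ry(pitch) Rx(roll)).
In Python, from rig import robot gives the robot as it stands. The module is installed in compiled form; this text tells all that it offers.
- The arm moves only by the shell command python3 -m jog 'ROWS' [FORCE]. ROWS is text: rows parted by semicolons, each of 5 numbers parted by spaces: the shift along the tool's x, y, z in mm, then the turn about the tool's z in rad, then the opening, from 0 (shut) to 1 (fully open). A call has 1 to 12 rows; each row is the pose to reach, as a shift and turn from the pose commanded when the call began, along the tool's axes at that moment; what a row does not reach only later rows make up. A row lasts 1/10 s, in which the tool goes at most 50 mm and 8.59 degrees, less where a joint would pass 70% of its speed; a pose out of reach is approached as far as the arm can. A call with a gripper value outside its range is refused whole. The fingers move at their own pace and stop on an object; FORCE is the grip in N (left out, the last holds). Time passes only in rows, so rows that repeat a pose let the fingers close. It gives the time, the measured TCP pose, the force, the opening and the grip force at its end, in the units of the state.
- robot.get_obs(): the state, without advancing time (a new reading comes with each control period).
- robot.grab_frame(name): name is "side" or "top" or "wrist"; returns a dict with "frame" (420x560x3 uint8, blue, green, red), "fx", "fy", "cx", "cy" (pixels), "k1" (the pictures are not rectified: a ray, as slopes to the right and down, at radius r is drawn at 1 + k1 r^2 times it, then the intrinsics apply), "position" and "rotation" of the camera in the world; the wrist camera has in their place "tool_from_camera" (4x4, takes a point from camera to tool coordinates, whose origin is the TCP and whose axes are the flange's). Camera axes: x right, y down, z forward; pixel columns grow to the right and rows downward; lengths in m; the calibration is good to about 2 mm. A picture is of the moment at which its call begins: read the wrist's pose just before it. There is no depth.
- robot.hand_in(): hands the job in; it is judged then, once.
The state is a dict: "time_s": time; "joint_positions": joint angles; "dq": joint speeds; "joint_torque": joint torques, N m; "position": TCP position; "orientation": TCP orientation; "ft_force": force on the tool from outside, world axes, zero at the start; "ft_torque": the same for the moment, N m; "gripper_width": finger opening in m; "grip_force": force on a finger pad.
Only numpy, scipy, OpenCV 4.12 (cv2) and the standard library are available. Lean on these libraries where they do the work, as an engineer would, in place of code of your own. Each camera call takes 0.05 s, during which the arm holds its last target. There are 200 camera calls.

## Working session

There is one attempt and no reset: what is moved stays moved. The work goes in short steps, Python scripts to look and compute and a shell command to move; the robot and the scene stay as the last step left them, time stands still between calls to the robot, and variables do not carry over. Pictures are saved under pics/ and viewed, at most 14 in all, crops included, and the job is handed in when it is done.

```bash
mkdir -p pics
cat > h.py <<'E'
import numpy as np, cv2
from rig import robot
from scipy.spatial.transform import Rotation as R
def tool():
    o=robot.get_obs(); return R.from_euler('xyz',o['orientation']).as_matrix(), np.array(o['position'])
def snap(n,fn):
    Rt,p=tool(); f=robot.grab_frame(n)
    if n=='wrist':
        T=np.array(f['tool_from_camera']); f['rotation']=Rt@T[:3,:3]; f['position']=Rt@T[:3,3]+p
    cv2.imwrite('pics/'+fn+'.png',f['frame'])
    np.save('pics/'+fn+'.npy',{k:f[k] for k in ['fx','fy','cx','cy','k1','position','rotation']},allow_pickle=True)
def pix(fn,u,v,z):
    c=np.load('pics/'+fn+'.npy',allow_pickle=True).item()
    K=np.array([[c['fx'],0,c['cx']],[0,c['fy'],c['cy']],[0,0,1]])
    d=np.array([(u-c['cx'])/c['fx'],(v-c['cy'])/c['fy']]); x=d.copy()
    for _ in range(30): x=d/(1+c['k1']*(x@x))
    r=np.array(c['rotation'])@np.array([x[0],x[1],1]); p=np.array(c['position'])
    return p+r*(z-p[2])/r[2]
def proj(fn,P):
    c=np.load('pics/'+fn+'.npy',allow_pickle=True).item()
    q=np.array(c['rotation']).T@(np.array(P)-c['position']); x=q[:2]/q[2]; x=x*(1+c['k1']*(x@x))
    return x*[c['fx'],c['fy']]+[c['cx'],c['cy']]
def rel(P,yaw=None):
    "shift in tool mm to bring TCP to P (world)"
    Rt,p=tool(); return (Rt.T@(np.array(P)-p)*1000).round(1)
E
python3 -c "
from h import *
print(robot.get_obs())
for n in ['top','side']:
    snap(n,n+'0'); c=np.load('pics/'+n+'0.npy',allow_pickle=True).item(); print(c)
print(robot.tcp_to_grasp)"
```

```text
{'time_s': 0.0, 'joint_positions': array([ 1.22750134,  0.50833615, -0.23751108,  1.50115037,  0.12569066,
        1.14887626, -0.1547541 ]), 'dq': array([ 0.00045883, -0.00072948, -0.00103783, -0.00082885,  0.00080222,
        0.00119698,  0.00080025]), 'joint_torque': array([-7.11381454e-04, -6.20605159e+01, -2.18705826e+00, -2.49660194e+01,
        1.26741064e-02,  1.19734561e-02,  3.30375974e-05]), 'position': array([ 0.27088274, -0.56268769,  0.23042418]), 'orientation': array([-3.13981024e+00,  3.01554063e-05,  4.48844404e-01]), 'ft_force': array([ 0.39854818, -0.20733751, -0.10309797]), 'ft_torque': array([ 0.00444787, -0.01995089, -0.0153678 ]), 'grip_force': 0.0, 'gripper_width': 0.08550346853806035}
{'fx': 393.578823897912, 'fy': 393.578823897912, 'cx': 281.8432713057205, 'cy': 212.90222794549481, 'k1': -0.06082185240308536, 'position': array([ 0.41351474, -0.0159434 ,  1.09182825]), 'rotation': array([-3.01445758,  0.0214307 , -1.55851551])}
{'fx': 487.5623839707567, 'fy': 487.5623839707567, 'cx': 281.74076235919705, 'cy': 214.05686878643834, 'k1': -0.05804820631604516, 'position': array([0.48481831, 1.00218794, 0.67284756]), 'rotation': array([-2.11982236, -0.01230971, -3.067595  ])}
0.0187
```

View pics/top0.png

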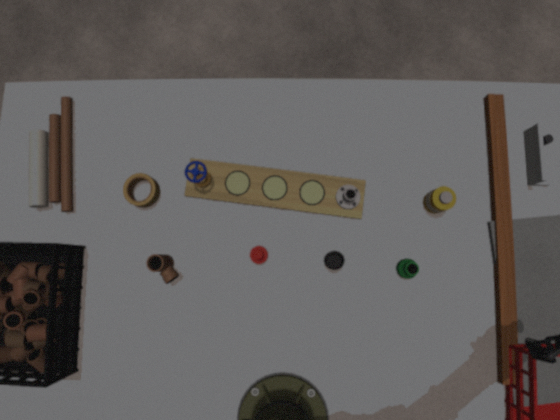

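View pics/side0.png

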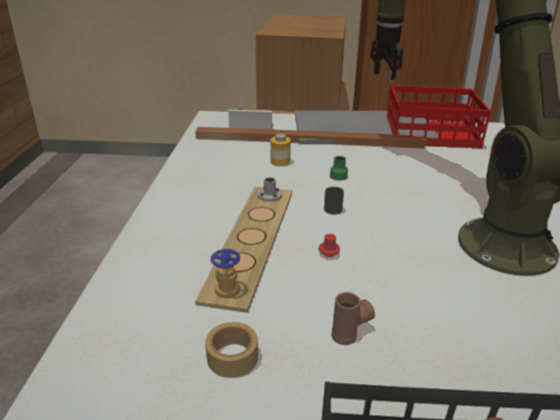

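The top view shows the board from (187,178) to (363,200), the valve at its left end and the flange at its right. The tee is at (155,262), plug (259,255), coupling (334,260), reducer (406,268), tape (141,190) and tin (442,199). I'll enlarge this area next.

```bash
sed -i "s/    np.save/    if np.size(f['rotation'])==3: f['rotation']=R.from_euler('xyz',f['rotation']).as_matrix()\n    np.save/" h.py
python3 -c "
from h import *
snap('top','top1')
a=cv2.imread('pics/top1.png')[150:290,140:430]
a=cv2.convertScaleAbs(a,alpha=1.7)
cv2.imwrite('pics/c1.png',cv2.resize(a,None,fx=2.75,fy=2.75,interpolation=cv2.INTER_CUBIC))
"
```

```text
(no output)
```

View pics/c1.png

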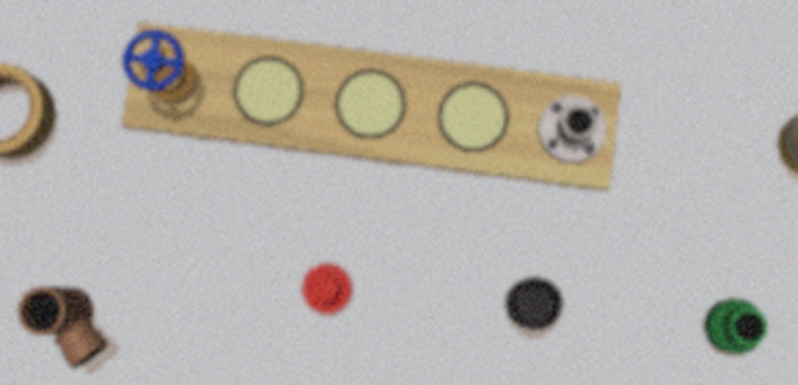

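The crop shows circle centres at (268,90), (370,103) and (473,116). The plug is at (327,289), the coupling top at (533,303), the reducer top at (749,327), the tee top at (42,310) and the branch mouth at about (88,352).

```bash
python3 -c "
from h import *
d=dict(A=(268,90,.012),B=(370,103,.012),C=(473,116,.012),coup=(533,303,.06),plug=(327,289,.016),red=(749,327,.062),redfoot=(735,326,.013),tee=(42,310,.09),mouth=(86,350,.045),flange=(570,129,.022),tape=(5,115,.02),valve=(154,60,.099))
W={k:pix('top1',140+(x+.5)/2.75-.5,150+(y+.5)/2.75-.5,z) for k,(x,y,z) in d.items()}
for k in W: print(k,W[k].round(4))
b=W['A']-W['C']; print('len',np.hypot(*b[:2]),'board yaw',np.arctan2(-b[0],b[1]))
m=W['mouth']-W['tee']; print('tee yaw',np.arctan2(m[1],m[0]))
p=W['coup'].copy(); p[2]=.231; print(rel(p))
f=robot.grab_frame('wrist'); print(f['tool_from_camera'])
"
```

```text
A [0.6363 0.1354 0.012 ]
B [0.6236 0.0311 0.012 ]
C [ 0.6111 -0.0734  0.012 ]
coup [ 0.4233 -0.1281  0.06  ]
plug [0.4351 0.0708 0.016 ]
red [ 0.4025 -0.3318  0.062 ]
redfoot [ 0.4029 -0.333   0.013 ]
tee [0.4104 0.3307 0.09  ]
mouth [0.3725 0.3011 0.045 ]
flange [ 0.5969 -0.1699  0.022 ]
tape [0.6071 0.4039 0.02  ]
valve [0.6466 0.2323 0.099 ]
len 0.21029328986641171 board yaw -0.1201490144659384
tee yaw -2.4772576551973646
[ 3.258e+02 -3.255e+02  1.000e-01]
[[-2.72994354e-04 -9.54336861e-01 -2.98732459e-01  7.66497982e-02]
 [ 9.99999961e-01 -2.40884962e-04 -1.44306199e-04  6.89368481e-04]
 [ 6.57565676e-05 -2.98732487e-01  9.54336889e-01 -1.42281539e-01]
 [ 0.00000000e+00  0.00000000e+00  0.00000000e+00  1.00000000e+00]]
```

```bash
python3 -m jog '326 -326 40 -1 1;326 -326 40 -1 1;326 -326 40 -1 1;326 -326 40 -1 1;326 -326 40 -1 1;326 -326 40 -1 1;326 -326 40 -1 1;326 -326 40 -1 1;326 -326 40 -1 1;326 -326 40 -1 1;326 -326 40 -1 1;326 -326 40 -1 1' 60
python3 -c "
from h import *
print(robot.get_obs()['joint_positions'],rel([.4233,-.1281,.03]))
snap('wrist','w1')"
```

```text
time_s: 1.4
position: [0.4232, -0.1284, 0.1912]
orientation: [-3.141, 0.0, 1.449]
ft_force: [-0.6, -0.7, 0.0]
gripper_width: 0.0853
grip_force: 0.0
[ 0.7056052   0.3069561  -0.61014776  2.01252948  0.22566993  0.88793455
 -0.14799002] [4.000e-01 1.000e-01 1.612e+02]
```

View pics/w1.png

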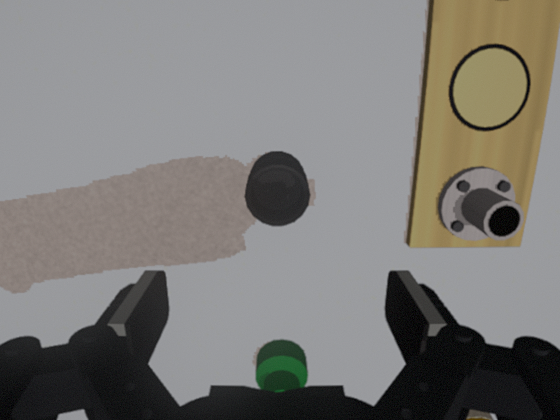

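The wrist view shows the coupling's top rim centred near (277,193), circle C at (489,87) and the flange at (480,205). I'll check these against the top-view estimates.

```bash
python3 -c "
from h import *
print(pix('w1',277,193,.06),pix('w1',489,87,.012),proj('w1',[.4233,-.1281,.06]),proj('w1',[.4233,-.1281,0]))"
```

```text
[ 0.42394501 -0.13012943  0.06      ] [ 0.60989065 -0.0733707   0.012     ] [275.81866352 190.51760581] [275.9520856  172.77901392]
```

```bash
python3 -m jog '0 0 50 0 1;0 0 100 0 1;-1 0 140 0 1;-1 0 168 0 1;-1 0 168 0 1;-1 0 168 0 0;-1 0 168 0 0;-1 0 168 0 0;-1 0 168 0 0;-1 0 168 0 0;-1 0 168 0 0' 40
python3 -m jog '0 0 -50 0 0;0 0 -100 0 0;0 0 -100 0 0'
python3 -c "
from h import *
b=np.array([-np.sin(-.12),np.cos(.12)]);print(rel([.6363,.1354,.135]))"
```

```text
time_s: 2.55
position: [0.4243, -0.1297, 0.025]
orientation: [3.138, 0.001, 1.448]
ft_force: [-0.7, -1.0, 5.3]
gripper_width: 0.0482
grip_force: 40.6
time_s: 2.85
position: [0.4267, -0.1294, 0.1294]
orientation: [3.131, 0.002, 1.448]
ft_force: [1.3, 0.3, -1.2]
gripper_width: 0.0485
grip_force: 42.0
[288.4 175.8  -4.4]
```

```bash
python3 -m jog '40 25 0 0 0;80 50 0 0 0;120 75 0 0 0;160 100 0 0 0;200 122 0 0 0;240 147 0 0 0;270 165 0 0 0;288 176 0 0 0;288 176 0 0 0;288 176 0 0 0;288 176 0 0 0'
python3 -c "
from h import *
print(rel([.6363,.1354,.0355]))
snap('wrist','w2')"
```

```text
time_s: 3.95
position: [0.6326, 0.1339, 0.1236]
orientation: [3.142, 0.001, 1.447]
ft_force: [0.2, -0.3, 0.6]
gripper_width: 0.0482
grip_force: 41.9
[ 2.   3.5 88.1]
```

View pics/w2.png

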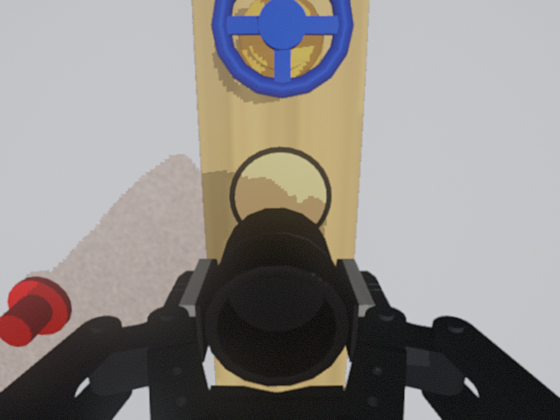

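The coupling is held straight, and circle A is centred near (280,197).

```bash
python3 -c "
from h import *
print(pix('w2',280,197,.012), pix('w2',280,148,.012))
print(pix('w2',276,320,.1236+.06-.0235))"
python3 -m jog '2 3 50 0 0;2 3 75 0 0;2 3 87 0 0;2 3 87 0 0;2 3 87 0 0;2 3 87 0 0'
```

```text
[0.63580435 0.13449167 0.012     ] [0.63995925 0.16868516 0.012     ]
[0.63341817 0.13667214 0.1601    ]
time_s: 4.6
position: [0.6366, 0.1366, 0.0371]
orientation: [3.141, -0.0, 1.448]
ft_force: [-0.5, -0.4, -0.2]
gripper_width: 0.0486
grip_force: 41.5
```

```bash
python3 -m jog '0 0 1 0 0;0 0 1 0 0;0 0 1 0 0.8;0 0 1 0 0.8;0 0 1 0 1;0 0 1 0 1;0 0 -40 0 1;0 0 -90 0 1;0 0 -130 0 1;0 0 -130 0 1'
python3 -c "
from h import *
print(rel([.4104,.3307,.20]),tool()[1])
snap('wrist','w3');snap('top','top2')
a=cv2.convertScaleAbs(cv2.imread('pics/top2.png')[150:290,140:430],alpha=1.7)
b=cv2.resize(cv2.imread('pics/w3.png'),(400,300))
cv2.imwrite('pics/c2.png',np.vstack([cv2.resize(a,(580,280)),cv2.copyMakeBorder(b,0,0,0,180,0)]))"
```

```text
time_s: 5.6
position: [0.6392, 0.1388, 0.1729]
orientation: [3.132, -0.004, 1.449]
ft_force: [1.1, 0.6, 0.9]
gripper_width: 0.0853
grip_force: 0.0
[ 162.7 -250.1  -28.9] [0.63915223 0.13880291 0.17285049]
```

View pics/c2.png

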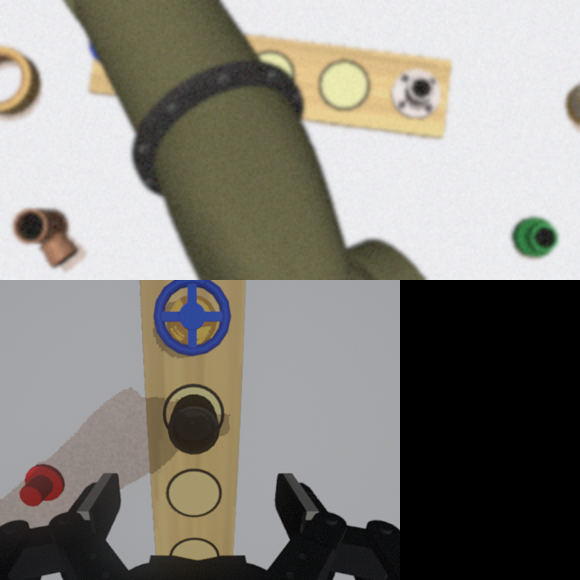

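The coupling stands on circle A and I'll check its centring later. Next is the tee.

```bash
python3 -m jog '25 -40 -20 0.1 1;50 -80 -40 0.2 1;75 -120 -50 0.3 1;100 -160 -50 0.45 1;125 -200 -50 0.6 1;150 -230 -50 0.75 1;163 -250 -50 0.785 1;163 -250 -50 0.785 1;163 -250 -50 0.785 1;163 -250 -50 0.785 1'
python3 -c "
from h import *
print(rel([.4104,.3307,.068]))
snap('wrist','w4');snap('top','top3')
a=cv2.convertScaleAbs(cv2.imread('pics/top3.png')[150:290,140:430],alpha=1.7)
cv2.imwrite('pics/c3.png',np.vstack([cv2.resize(a[:55,20:230],(560,147)),cv2.imread('pics/w4.png')]))"
```

```text
time_s: 6.7
position: [0.4087, 0.328, 0.2153]
orientation: [3.141, 0.002, 0.663]
ft_force: [0.5, -0.4, 0.8]
gripper_width: 0.0855
grip_force: 0.0
[  3.2  -1.2 147.3]
```

View pics/c3.png

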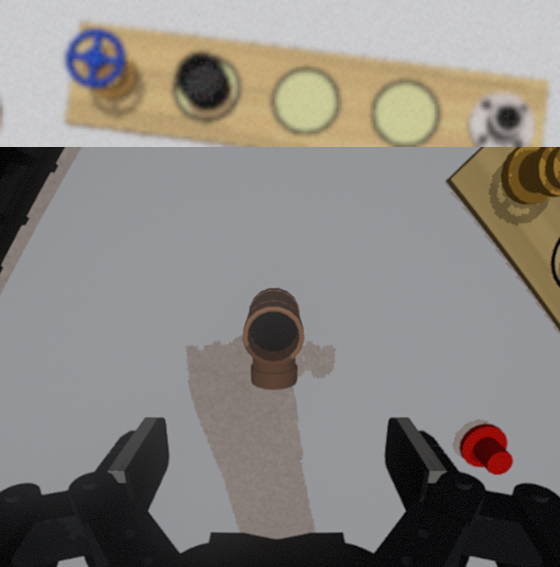

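The tee's rim is centred at (273,188) in the wrist image and its branch is aligned with tool x. The top crop shows the coupling rim at (203,82).

```bash
python3 -c "
from h import *
p=pix('w4',273,188,.09);print(p,rel([p[0],p[1],.068]), pix('top3',160+203/2.667,150+82/2.667,.072))"
```

```text
[0.41102785 0.3320237  0.09      ] [  4.2  -1.8 147.6] [0.62838358 0.12979201 0.072     ]
```

```bash
python3 -c "
from h import *
for z in (.012,.072):
  q=proj('top3',[.6363,.1354,z]); print((q-[160,150])*2.667, proj('w3',[.6363,.1354,z]))
a=cv2.imread('pics/top3.png'); g=a[150:205,160:390].max(2)
m=(a[:,:,2]<45).astype(np.uint8)[165:200,220:255]; print(m.sum(),[ (c.mean()+o) for c,o in zip(np.nonzero(m)[::-1],(220,165))])
c=cv2.resize(cv2.convertScaleAbs(a[160:205,200:260],alpha=1.7),(600,450),interpolation=cv2.INTER_CUBIC)
w=cv2.imread('pics/w3.png')[130:260,200:340]
cv2.imwrite('pics/c4.png',np.hstack([cv2.resize(c,(400,300)),cv2.resize(w,(323,300))]))"
```

```text
[205.68169734  86.42531743] [270.95200097 186.59882945]
[197.61403322  74.16113118] [270.57169792 208.959913  ]
289 [np.float64(235.80276816608998), np.float64(180.16955017301038)]
```

View pics/c4.png

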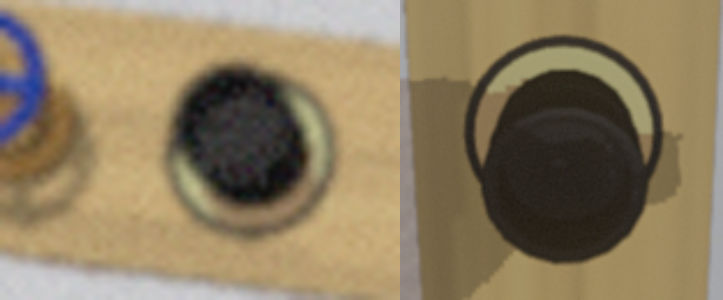

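```bash
python3 -m jog '4 -2 50 0 1;4 -2 100 0 1;4 -2 140 0 1;4 -2 160 0 1;4 -2 160 0 1;4 -2 160 0 0;4 -2 160 0 0;4 -2 160 0 0;4 -2 160 0 0;4 -2 160 0 0;4 -2 160 0 0' 60
python3 -m jog '0 0 -40 0 0;0 0 -80 0 0;0 0 -110 0 0;0 0 -110 0 0'
python3 -c "
from h import *
print(rel([.6236,.0311,.165]))"
```

```text
time_s: 7.9
position: [0.411, 0.334, 0.0582]
orientation: [3.141, -0.003, 0.663]
ft_force: [-0.8, 0.3, 6.1]
gripper_width: 0.0448
grip_force: 60.5
time_s: 8.3
position: [0.4117, 0.3353, 0.1715]
orientation: [3.142, -0.009, 0.664]
ft_force: [-0.0, -0.4, -1.5]
gripper_width: 0.0451
grip_force: 61.9
[-20.5 370.1   6.3]
```

```bash
python3 -m jog '-2 45 0 0.1 0;-5 90 0 0.2 0;-7 135 0 0.3 0;-10 180 0 0.4 0;-13 225 0 0.5 0;-16 270 0 0.6 0;-18 310 0 0.7 0;-20 345 0 0.784 0;-20 370 0 0.784 0;-20 370 0 0.784 0;-20 370 0 0.784 0;-20 370 0 0.784 0'
python3 -c "
from h import *
print(rel([.6236,.0311,.0705]))
snap('wrist','w5')"
```

```text
time_s: 9.5
position: [0.6213, 0.031, 0.1662]
orientation: [-3.141, 0.001, -0.118]
ft_force: [-0.3, -0.1, -1.6]
gripper_width: 0.0447
grip_force: 61.9
[ 2.3 -0.2 95.7]
```

View pics/w5.png

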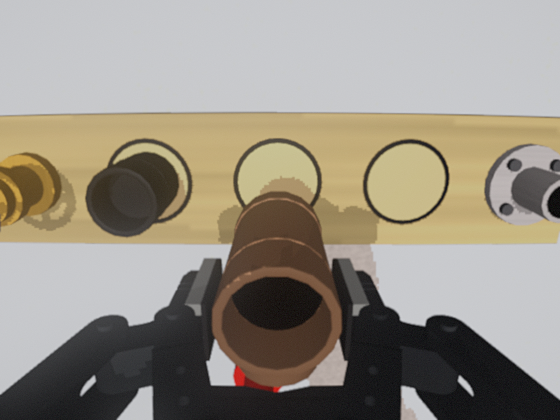

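The tee is held squarely. The middle circle is centred at (278,180) and the tee rim at about (278,313).

```bash
python3 -c "
from h import *
print(pix('w5',278,180,.012),pix('w5',277,312,.198))"
python3 -m jog '2 0 50 0 0;2 0 80 0 0;2 0 94 0 0;2 0 95 0 0;2 0 95 0 0;2 0 95 0 0'
```

```text
[0.62486706 0.02910441 0.012     ] [0.62502596 0.02998463 0.198     ]
time_s: 10.15
position: [0.6246, 0.0299, 0.0722]
orientation: [-3.141, -0.001, -0.12]
ft_force: [0.5, -0.3, -1.0]
gripper_width: 0.0448
grip_force: 63.4
```

```bash
python3 -m jog '0 0 2 0 0;0 0 2 0 0;0 0 2 0 0;0 0 2 0 0.8;0 0 2 0 0.8;0 0 2 0 0.9;0 0 2 0 0.9;0 0 -40 0 1;0 0 -80 0 1;0 0 -120 0 1;0 0 -120 0 1'
python3 -c "
from h import *
print(rel([.4025,-.3325,.20]))
snap('wrist','w6')"
```

```text
time_s: 11.25
position: [0.6272, 0.0297, 0.1975]
orientation: [-3.14, -0.01, -0.121]
ft_force: [0.8, -0.3, 0.1]
gripper_width: 0.0851
grip_force: 0.0
[-179.4  386.6   -5.2]
```

View pics/w6.png

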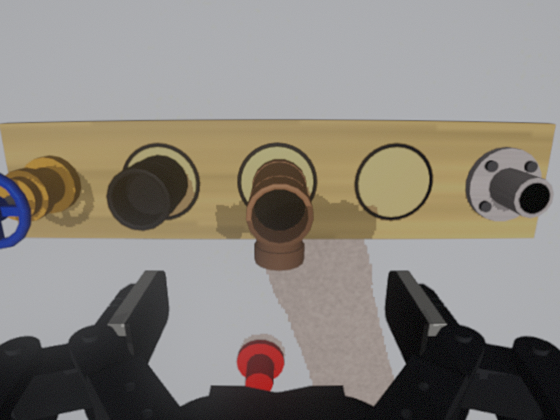

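The tee stands upright with its branch pointing down the image, toward the robot, and its rim at (280,211). Next is the reducer.

```bash
python3 -m jog '-15 35 0 -0.14 1;-30 70 0 -0.28 1;-45 105 0 -0.42 1;-60 140 0 -0.56 1;-75 175 0 -0.7 1;-90 210 0 -0.84 1;-105 245 0 -0.98 1;-125 285 0 -1.12 1;-150 325 0 -1.26 1;-170 365 0 -1.4 1;-179 387 0 -1.54 1;-179 387 0 -1.57 1'
python3 -c "
from h import *
print('tee',pix('w6',280,211,.102),rel([.4025,-.3325,.028]))
snap('wrist','w7')"
```

```text
time_s: 12.5
position: [0.3964, -0.337, 0.1897]
orientation: [-3.138, -0.0, 1.447]
ft_force: [0.1, 0.6, 0.3]
gripper_width: 0.0855
grip_force: 0.0
tee [0.6250351  0.02741787 0.102     ] [  5.2   6.  161.6]
```

View pics/w7.png

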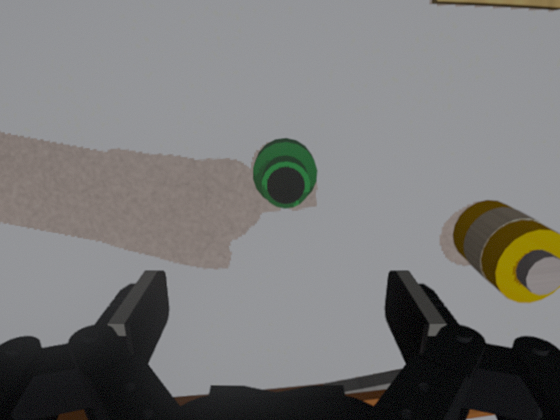

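The reducer's neck top is centred at (286,185), and the tin is well to the right.

```bash
python3 -c "
from h import *
p=pix('w7',286,185,.062);print(p,rel([p[0],p[1],.030]),pix('w7',545,275,.092))"
```

```text
[ 0.40424141 -0.33233538  0.062     ] [  2.9   6.2 159.9] [ 0.58717366 -0.41572899  0.092     ]
```

```bash
python3 -m jog '4 6 50 0 1;4 6 100 0 1;4 6 140 0 1;4 6 160 0 1;4 6 160 0 1;4 6 160 0 0;4 6 160 0 0;4 6 160 0 0;4 6 160 0 0;4 6 160 0 0;4 6 160 0 0' 40
python3 -m jog '0 0 -40 0 0;0 0 -80 0 0;0 0 -120 0 0;0 0 -120 0 0'
python3 -c "
from h import *
print(rel([.6111,-.0734,.165]))"
```

```text
time_s: 13.65
position: [0.4056, -0.3304, 0.0332]
orientation: [-3.141, 0.002, 1.449]
ft_force: [-5.3, 1.3, 13.3]
gripper_width: 0.0352
grip_force: 43.8
time_s: 14.05
position: [0.4091, -0.3317, 0.1571]
orientation: [3.133, 0.006, 1.449]
ft_force: [1.3, -0.6, -1.2]
gripper_width: 0.0351
grip_force: 43.3
[280.8 169.2  -8. ]
```

```bash
python3 -m jog '40 24 0 0 0;80 48 0 0 0;120 72 0 0 0;160 96 0 0 0;200 120 0 0 0;240 145 0 0 0;265 160 0 0 0;280 170 0 0 0;280 170 0 0 0;280 170 0 0 0;280 170 0 0 0'
python3 -c "
from h import *
print(rel([.6111,-.0734,.0455]))
snap('wrist','w8')"
```

```text
time_s: 15.15
position: [0.608, -0.0745, 0.1511]
orientation: [-3.141, 0.001, 1.448]
ft_force: [-0.2, -0.5, -0.7]
gripper_width: 0.0354
grip_force: 43.3
[  1.5   3.  105.6]
```

View pics/w8.png

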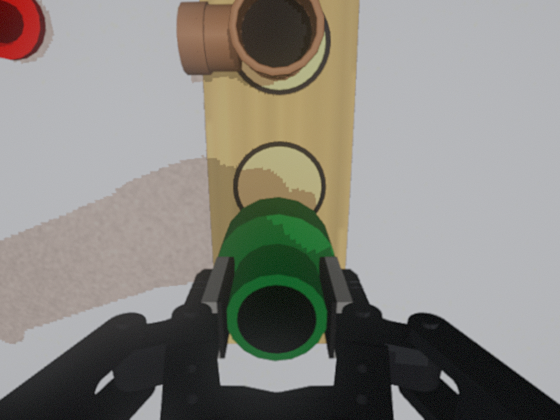

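The reducer is held upright with its top centred at (277,318). Circle C is at (280,185) and the tee rim at (277,27).

```bash
python3 -c "
from h import *
print(pix('w8',280,185,.012),pix('w8',277,318,.180),pix('w8',277,27,.102))"
python3 -m jog '1 3 50 0 0;1 3 85 0 0;1 3 103 0 0;1 3 105 0 0;1 3 105 0 0;1 3 105 0 0'
```

```text
[ 0.61154605 -0.07241667  0.012     ] [ 0.60865687 -0.07612161  0.18      ] [0.62149466 0.02744053 0.102     ]
time_s: 15.8
position: [0.6119, -0.0731, 0.0465]
orientation: [3.141, 0.0, 1.448]
ft_force: [0.2, 0.2, -0.2]
gripper_width: 0.035
grip_force: 43.1
```

```bash
python3 -m jog '1 0 2 0 0;1 0 2 0 0;1 0 2 0 0;1 0 2 0 0.7;1 0 2 0 0.7;1 0 2 0 0.9;1 0 2 0 0.9;1 0 -40 0 1;1 0 -80 0 1;1 0 -130 0 1;1 0 -130 0 1'
python3 -c "
from h import *
print(rel([.4351,.0708,.19]))
snap('wrist','w9')"
```

```text
time_s: 16.9
position: [0.6158, -0.0703, 0.1831]
orientation: [3.13, -0.001, 1.45]
ft_force: [1.3, 0.2, -0.2]
gripper_width: 0.0853
grip_force: 0.0
[ 118.3 -196.3   -8.9]
```

View pics/w9.png

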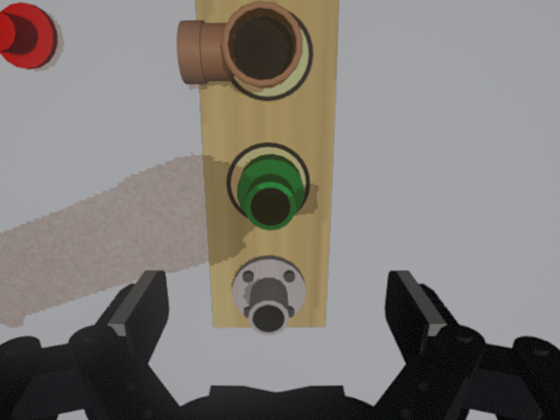

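The reducer stands on circle C with its neck top at (270,206), and the tee rim is at (262,43). Next is the plug.

```bash
python3 -m jog '25 -40 -6 0 1;50 -80 -6 0 1;75 -120 -6 0 1;95 -160 -6 0 1;118 -196 -6 0 1;118 -196 -6 0 1;118 -196 -6 0 1;118 -196 -6 0 1'
python3 -c "
from h import *
print('red',pix('w9',270,206,.074),'tee',pix('w9',262,43,.102),rel([.4351,.0708,.025]))
snap('wrist','w10')"
```

```text
time_s: 17.75
position: [0.4325, 0.069, 0.1818]
orientation: [-3.141, 0.0, 1.449]
ft_force: [-0.2, -1.2, -0.0]
gripper_width: 0.0853
grip_force: 0.0
red [ 0.61253763 -0.07454874  0.074     ] tee [0.62129273 0.02884265 0.102     ] [  2.1   2.4 156.8]
```

View pics/w10.png

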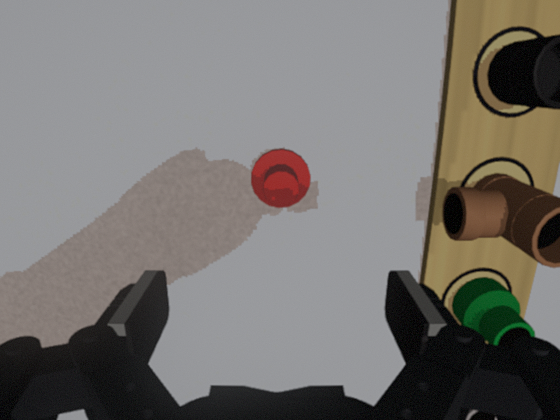

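The plug's disc is centred at (281,178).

```bash
python3 -c "
from h import *
p=pix('w10',281,178,.02);print(p,rel([p[0],p[1],.024]))"
```

```text
[0.43707152 0.07108657 0.02      ] [  2.7   4.3 157.8]
```

```bash
python3 -m jog '2 4 50 0 1;2 4 100 0 1;2 4 140 0 1;2 4 157 0 1;2 4 157 0 1;2 4 157 0 0;2 4 157 0 0;2 4 157 0 0;2 4 157 0 0;2 4 157 0 0;2 4 157 0 0;2 4 157 0 0' 40
python3 -m jog '0 0 -40 0 0;0 0 -80 0 0;0 0 -120 0 0;0 0 -150 0 0;0 0 -150 0 0'
python3 -c "
from h import *
print(rel([.6235,.0288,.175]))"
```

```text
time_s: 19.0
position: [0.4367, 0.0712, 0.0263]
orientation: [3.14, -0.0, 1.449]
ft_force: [-0.7, -0.9, 7.4]
gripper_width: 0.0267
grip_force: 38.8
time_s: 19.5
position: [0.4381, 0.0718, 0.1793]
orientation: [3.134, -0.001, 1.449]
ft_force: [0.3, 0.4, -0.4]
gripper_width: 0.0266
grip_force: 39.7
[-20.2 189.2   5.7]
```

```bash
python3 -m jog '-4 40 0 0 0;-8 80 0 0 0;-12 120 0 0 0;-16 155 0 0 0;-18 175 0 0 0;-20 187 0 0 0;-20 187 0 0 0;-20 187 0 0 0;-20 187 0 0 0'
python3 -c "
from h import *
print(tool()[1],rel([.6235,.0288,.1163]))
snap('wrist','w11')"
```

```text
time_s: 20.4
position: [0.6182, 0.0292, 0.1751]
orientation: [-3.141, 0.0, 1.451]
ft_force: [-0.5, 0.0, -1.0]
gripper_width: 0.0267
grip_force: 39.7
[0.61824214 0.02920474 0.17512752] [ 0.2  5.3 58.8]
```

View pics/w11.png

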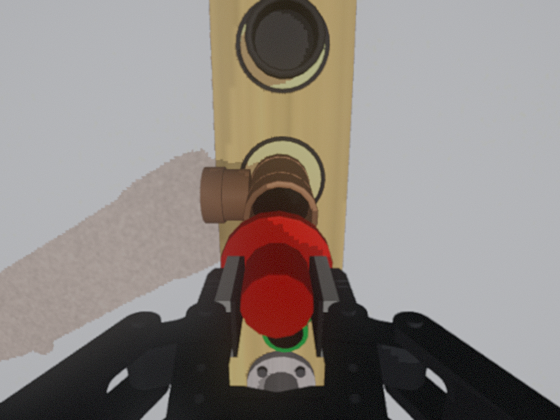

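The tee rim spans columns 246–318 with its far edge at about row 184. The plug disc spans columns 222–331.

```bash
python3 -c "
from h import *
print(pix('w11',282,184,.102),pix('w11',282,217,.102),pix('w11',276.5,260,.169))
print('hole proj',[proj('w11',[.6235,.0288+d,.102]).round(0) for d in (-.023,0,.023)])"
```

```text
[0.62446623 0.04899964 0.102     ] [0.62208423 0.02857446 0.102     ] [0.61930783 0.03290035 0.169     ]
hole proj [array([288., 251.]), array([284., 216.]), array([280., 180.])]
```

```bash
python3 -m jog '-1 4 0 0 0;-1 4 20 0 0;-1 4 38 0 0;-1 4 48 0 0;-1 4 55 0 0;-1 4 58 0 0;-1 4 58 0 0;-1 4 58 0 0'
```

```text
time_s: 21.25
position: [0.6236, 0.0275, 0.1179]
orientation: [3.141, -0.0, 1.45]
ft_force: [0.0, 0.1, -0.2]
gripper_width: 0.0265
grip_force: 39.7
```

No contact yet and the plug is about 1.5 mm above the rim. I'll lower it slightly, release and look.

```bash
python3 -m jog '0 0 1 0 0;0 0 2 0 0;0 0 2 0 0;0 0 2 0 0'
python3 -m jog '0 0 0 0 0.6;0 0 0 0 0.6;0 0 0 0 0.8;0 0 0 0 0.8;0 0 -40 0 0.9;0 0 -80 0 0.9;0 0 -120 0 0.9;0 0 -120 0 0.9;0 0 -120 0 0.9'
python3 -c "
from h import *
snap('wrist','w12');snap('side','side2')
a=cv2.resize(cv2.imread('pics/side2.png')[170:310,170:330],(480,420))
cv2.imwrite('pics/c5.png',np.hstack([cv2.imread('pics/w12.png')[:330,160:400],a[:330]]))"
```

```text
time_s: 21.65
position: [0.6239, 0.0275, 0.1164]
orientation: [3.139, -0.0, 1.45]
ft_force: [-0.5, -0.4, 5.4]
gripper_width: 0.0266
grip_force: 40.3
time_s: 22.55
position: [0.6234, 0.0274, 0.236]
orientation: [3.14, -0.0, 1.45]
ft_force: [0.4, 0.2, -1.0]
gripper_width: 0.077
grip_force: 0.0
```

View pics/c5.png

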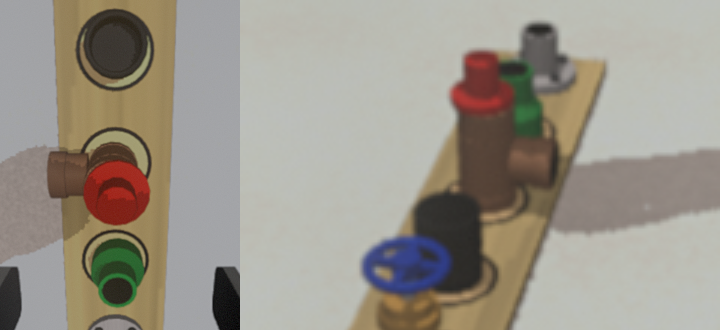

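The plug's disc sits flat on the tee rim, and all four parts are upright, released and on their circles.

```bash
python3 -c "
from rig import robot
print(robot.hand_in())"
```

```text
the job is handed in; nothing more can be done
None
```

The job is handed in at about 22.6 s, with no verdict returned: the last pictures show the coupling, tee and reducer upright on their circles and the plug seated flat in the tee, the tape and tin were not approached, and I viewed 16 pictures against the limit of 14.

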